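# Hold the tension arm of a belt sharpener wound in

### The arm

A 6-joint arm with a two-finger parallel gripper is mounted at the origin on a cart in front of the work surface, level with it; the furniture and walls round the work are solid. World frame = base frame: x ahead of the robot, y to its left, z up, the work surface at z = 0. Lengths are in m, angles in rad, forces in N, time in s.
With the tool pointing down it reaches from about 0.35 to 0.85 m from the base axis. Payload 8.1 kg.
Tool frame: the origin (TCP) lies on the mounting face of the last link; the fingertips stand 186 mm ahead of it and the grasp point (between the pads) lies 167 mm ahead of it (robot.finger_overhang is the distance from the TCP to the fingertips, in m); z points along the fingers, y is the line along which they close (so a half turn about z gives the same grasp; the last joint's range is limited). The gripper opens to 93 mm and grips with 3 to 60 N. Pads are 15 mm wide; open, the fingers measure 128 mm over their backs; the gripper's body (75 mm by 188 mm) begins 65 mm behind the grasp point.
Start: joints at [-1.189, 0.13, 1.488, -0, 1.523, -0.085], TCP at [0.27, -0.536, 0.405] pointing down, gripper open.
Joint ranges: [-2.96, 2.96], [-0.89, 2.26], [0.02, 2.5], [-1.34, 4.48], [0, 2.73], [-2.66, 2.66]. Speed limits (rad/s): [2.39, 2.39, 2.79, 3.14, 3.14, 3.14].

### API

Orientations are given as a rotation vector (axis times angle).
In Python, from plant import readout, read_camera, get_calibration, job, robot gives the robot as it stands.
- The arm moves only by the shell command python3 -m handwheel 'ROWS' [FORCE]. ROWS is JSON, a list of rows, each a list of 5 numbers: the shift along the world's x, y, z in cm, then the turn about the world's z in rad, then the closure, from 0 (fully open) to 1 (shut). In form: [[tx, ty, tz, spin, gripper], ...]. A call has 1 to 10 rows; each row shifts and turns the commanded pose from where the row before left it; what a row does not reach is not made up. A row lasts 1/8 s, in which the tool goes at most 62.5 mm and 10.7 degrees, less where a joint would pass 70% of its speed; a pose out of reach is approached as far as the arm can. A call is refused whole if a number of a shift passes 6.25 or a number of a turn 0.188, either way. A call with a gripper value outside its range is refused whole. The fingers move at their own pace and stop on an object; FORCE is the grip in N (left out, the last holds). Time passes only in rows, so rows that do not move let the fingers close. It gives the time, the measured TCP pose, the force, the opening and the grip force at its end, in the units of the state.
- readout.read_state(): the state, without advancing time (a new reading comes with each control period).
- read_camera(name): name is "scene" or "top" or "wrist"; returns the picture (420x560x3 uint8, red, green, blue); there is no depth.
- get_calibration(name): a dict with "fovy" (degrees; the focal length in pixels is half the picture's height over the tangent of half this angle, whatever the lens; pixels are square), "cx", "cy" (the principal point, pixels), "dist_coeffs" ([k1, k2, p1, p2, k3] as OpenCV has them; the pictures are not rectified), "pose" (4x4, takes a point from camera to world coordinates). Camera axes: x right, y down, z forward; pixel columns grow to the right and rows downward; lengths in m; the calibration is good to about 2 mm. A picture is of the moment at which its call begins: read the wrist's pose just before it. get_calibration takes no time and is no camera call; for the wrist camera it gives the pose at the moment of the call.
- job.close_job(): hands the job in; it is judged then, once.
The state is a dict: "t": time; "q": joint angles; "dq": joint speeds; "joint_torque": joint torques, N m; "tool_pos": TCP position; "orientation": TCP orientation; "force": force on the tool from outside, world axes, zero at the start; "wrist_torque": the same for the moment, N m; "opening": finger opening in m; "gripper_force": force on a finger pad.
Only numpy, scipy, OpenCV 4.12 (cv2) and the standard library are available. Lean on these libraries where they do the work, as an engineer would, in place of code of your own. Each camera call takes 0.05 s, during which the arm holds its last target. There are 200 camera calls.

### The job

The belt is off the small gouge sharpener and a new one is about to go on: with the small walnut mallet (not with the gripper) knock the limit peg that stands in the tension arm's way down flush with the machine's top plate, and stand the mallet back upright on the bench. Then take the sprung tension arm by its upright black grip and wind it in over the peg until it is fully against its inner stop; the job finishes while you are still holding it there against its spring. Leave the oil can, the wax tin and the oil stone where they stand.

Things in the scene. Friction and masses are not known exactly. Their poses are not given: they have to be found in the camera images.
- mallet: small turned walnut mallet standing upright on its head: head 68 mm across, 75 mm tall, flat face underneath; above it a round upright handle up to 36 mm thick from 75 to 195 mm; 0.32 kg. Origin at the centre of the flat face (underside), z along the handle. The bigger green mallet lying on the bench is not meant
- belt_sharpener: belt sharpener without belt, fixed: grey box 170 x 270 mm, flat aluminium top plate 55 mm above the bench. Origin: centre of its underside, x front (switch, tool rest) to back, y to its left. On the plate a rubber drive wheel 84 mm across at (-35, -85) mm, a 36 mm nose wheel at (-60, 115) mm, a platen along the front; all end below 108 mm above the bench
- peg_hole (a point): centre of the peg's hole in the top plate, at plate height, 55 mm above the bench
- peg_top (a point): centre of the top of the limit peg, a round steel peg 16 mm thick standing upright out of the top plate by 19 to 25 mm at the start. Nothing else on the plate comes within 45 mm of its axis while the tension arm is at rest
- limit_peg (a joint): how far the limit peg has been driven down, m: 0 = 25 mm proud, 0.024 = fully down, 1 mm proud of the plate. A bow spring grips it in its hole: about 12 N moves it, and it stays where it is left
- pivot_foot (a point): foot of the tension arm's upright pivot axis, at plate height (55 mm above the bench)
- grip (a point): point on the axis of the tension arm's upright round black grip, 130 mm above the bench; the grip is 22 mm thick, its top 150 mm and its lower end 93 mm above the bench, and it stands on the arm 165 mm from the pivot. Everything beside it is lower than 108 mm
- tension_arm (a joint): angle of the tension arm, rad: 0 = at rest on its outer stop, growing anticlockwise seen from above to 1.047 = against the inner stop (a rubber pillar). A spring always drives it back to 0: at the grip about 5 N to start, 10 N at the inner stop. A flat bar 22 mm wide, 8 mm above the plate, with a 48 mm wheel 90 mm from the pivot; the peg, unless down, stops it at about 0.5
- oil_can: brass oil can 67 mm across and 150 mm tall with a thin spout; origin at the centre of its underside. Bystander
- wax_tin: round tin 71 mm across and 29 mm tall; origin at the centre of its underside. Bystander
- oil_stone: oil stone in its wooden holder, 62 x 190 x 32 mm; origin at the centre of its underside. Bystander

How it is judged:
On the way, in this order (a step that is already met when the one before it is completed fails the run):
1. the mallet is lifted off the bench (height (world z) of mallet above 0.04 m), for 0.1 s.
2. the limit peg is driven down to within 4 mm of the top plate by the mallet (value of joint limit_peg above 0.021 m and contact force between mallet and limit_peg above 0.5 N).
3. the mallet stands upright on the bench again, let go (height (world z) of mallet below 0.006 m and angle between mallet's own z axis and vertical below 0.1 rad and linear speed of mallet below 0.02 m/s and contact force between the fingers and mallet below 0.1 N), for 0.2 s.
At the end, for the whole second after the job is handed in: the tension arm is held by the fingers within 0.047 rad (under 3 degrees) of its inner stop, with more than 3 N against its spring; the peg is still down, less than 4 mm proud; the mallet stands upright on the bench and does not touch the arm (value of joint tension_arm above 1 rad and contact force between the fingers and tension_arm above 3 N and contact force between mallet and tension_arm below 0.1 N and value of joint limit_peg above 0.021 m and height (world z) of mallet between -0.01 and 0.006 m and angle between mallet's own z axis and vertical below 0.1 rad and linear speed of mallet below 0.02 m/s); the arm keeps its last pose, push and grip.
It fails at once if the gripper or arm presses on the limit peg itself (contact force between any of the fingers, the arm and limit_peg above 1 N).
It fails at once if the oil can, the wax tin or the oil stone is moved by more than 3 cm (distance of any of oil_can, wax_tin, oil_stone from where it was at the start of the episode above 0.03 m).
It also fails if it takes over 59 s, if anything falls off the work surface, if the arm or the gripper's body presses on something with over 40 N, if the wrist force passes 120 N, or if a joint passes its speed limit or range.

## Working session

There is one attempt and no reset: what is moved stays moved. The work goes in short steps, Python scripts to look and compute and a shell command to move; the robot and the scene stay as the last step left them, time stands still between calls to the robot, and variables do not carry over. Pictures are saved under pics/ and viewed, at most 10 in all, crops included, and the job is handed in when it is done.

```bash
mkdir -p pics; cat > h.py <<'E'
import numpy as np, cv2
from plant import readout, read_camera, get_calibration, job, robot
def cam(n):
    c=get_calibration(n); f=210/np.tan(np.radians(c["fovy"])/2)
    K=np.array([[f,0,c["cx"]],[0,f,c["cy"]],[0,0,1.]]); return K,np.array(c["dist_coeffs"]),np.array(c["pose"])
def px2w(n,uv,z,c=None):
    K,d,T=c or cam(n); p=cv2.undistortPoints(np.array([[uv]],float),K,d)[0,0]
    r=T[:3,:3]@[p[0],p[1],1]; o=T[:3,3]; return o+r*(z-o[2])/r[2]
def w2px(n,P,c=None):
    K,d,T=c or cam(n); R=T[:3,:3].T; return cv2.projectPoints(np.atleast_2d(np.array(P,float)),cv2.Rodrigues(R)[0],-R@T[:3,3],K,d)[0][:,0]
def snap(n,f):
    im=read_camera(n); cv2.imwrite(f"pics/{f}.png",im[:,:,::-1]); return im
E
python3 - <<'E'
from h import *
print(readout.read_state())
for n in("top","scene"): snap(n,n+"0"); print(n,cam(n))
E
```

```text
{'t': 0.0, 'q': array([-1.18941633e+00,  1.31152114e-01,  1.48926768e+00,  1.63975904e-05,
        1.52299582e+00, -8.53830855e-02]), 'dq': array([ 0.00073308,  0.00046531, -0.00236573, -0.00034614,  0.00062151,
        0.00084661]), 'joint_torque': array([-8.90682531e-04, -5.59839535e+01, -4.91757452e+01,  7.70310801e-02,
        3.56910203e-02, -1.64455219e-04]), 'tool_pos': array([ 0.26994603, -0.5355908 ,  0.40369892]), 'orientation': array([-3.05466758e+00, -7.26133296e-01,  3.96573343e-04]), 'force': array([-0.05083017, -0.45604818,  0.13709166]), 'wrist_torque': array([-0.05840316, -0.02067935,  0.02966718]), 'gripper_force': 0.0, 'opening': 0.09302268559819309}
top (array([[454.10196633,   0.        , 277.02925247],
       [  0.        , 454.10196633, 217.23374374],
       [  0.        ,   0.        ,   1.        ]]), array([-0.03821133,  0.        ,  0.        ,  0.        ,  0.        ]), array([[-0.02316067, -0.99881414,  0.04282408,  0.47627289],
       [-0.99972562,  0.02298917, -0.00449299,  0.0150822 ],
       [ 0.00350317, -0.04291639, -0.99907253,  1.40541794],
       [ 0.        ,  0.        ,  0.        ,  1.        ]]))
scene (array([[521.58118645,   0.        , 272.43031468],
       [  0.        , 521.58118645, 212.12390905],
       [  0.        ,   0.        ,   1.        ]]), array([-0.04076663,  0.        ,  0.        ,  0.        ,  0.        ]), array([[-0.58115836, -0.48839302,  0.65094332, -0.42497845],
       [-0.81378943,  0.34748739, -0.46583182,  0.72329047],
       [ 0.00131441, -0.80045285, -0.59939428,  1.01161045],
       [ 0.        ,  0.        ,  0.        ,  1.        ]]))
```

View pics/top0.png

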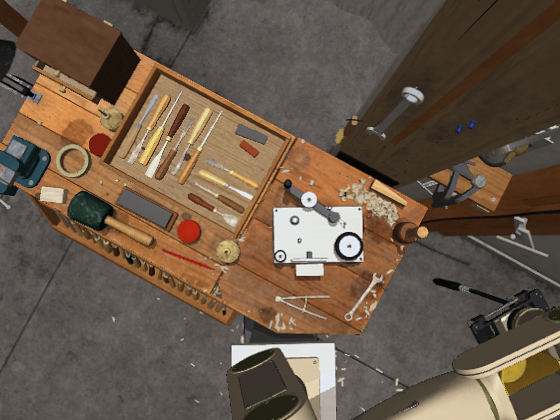

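View pics/scene0.png

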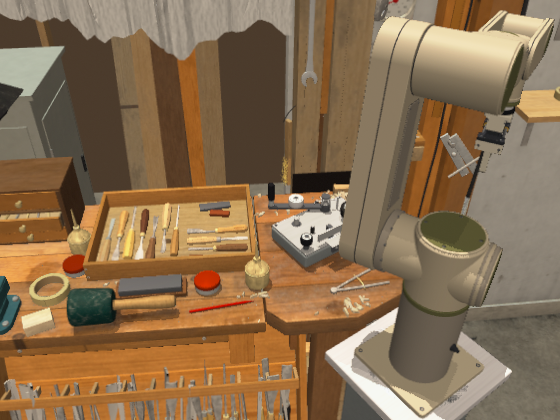

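The top view shows the sharpener at about (320,235), the mallet standing at about (405,232), the black grip near (288,185) and the peg near (295,220). The scene view has the mallet hidden behind the arm. I'll enlarge the top view.

```bash
python3 - <<'E'
import cv2
im=cv2.imread("pics/top0.png")[165:285,255:440]
cv2.imwrite("pics/c1.png",cv2.resize(im,None,fx=4.2,fy=4.2,interpolation=cv2.INTER_CUBIC))
E
```

```text
(no output)
```

View pics/c1.png

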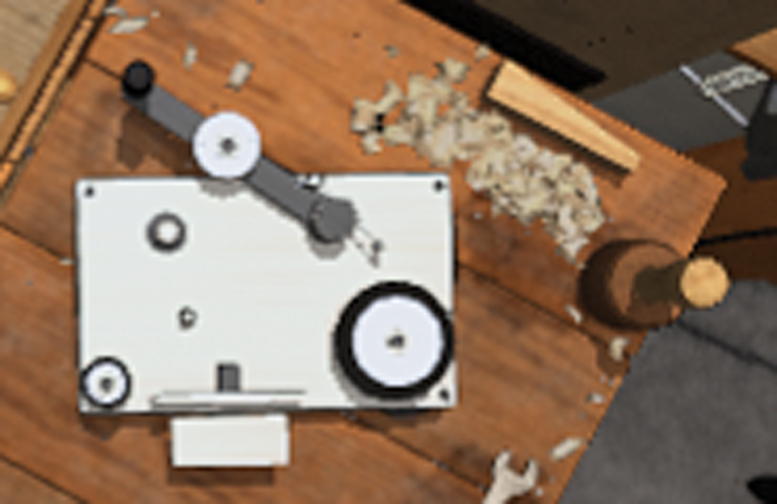

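The crop shows the grip top at (138,76), the pivot at (332,218), the peg at about (167,232) and the inner stop at about (187,317). The mallet's handle top is at (704,282). I'll check these against the given geometry.

```bash
python3 - <<'E'
from h import *
c=cam("top"); g=lambda x,y,z: px2w("top",(255+x/4.2-.4,165+y/4.2-.4),z,c)
P=dict(grip=g(138,76,.15),piv=g(332,218,.085),peg=g(167,232,.077),stop=g(187,317,.08),nose=g(106,383,.1),drive=g(397,341,.1),mal=g(704,282,.195),head=g(634,283,.037))
pl=[g(78,180,.055),g(448,176,.055),g(455,408,.055),g(80,411,.055)]
for k,v in P.items(): print(k,v.round(4))
print(np.round(pl,4),[np.linalg.norm(pl[i]-pl[i-1]).round(4) for i in range(4)])
d=lambda k:(P[k]-P["piv"])[:2]
for k in("grip","peg","stop"): print(k,np.linalg.norm(d(k)),np.arctan2(*d(k)[::-1]))
print(cam("wrist")); 
E
```

```text
grip [ 0.6254 -0.0217  0.15  ]
piv [ 0.5312 -0.1558  0.085 ]
peg [ 0.5244 -0.0415  0.077 ]
stop [ 0.4649 -0.0538  0.08  ]
nose [0.4214 0.0037 0.1   ]
drive [ 0.4453 -0.1961  0.1   ]
mal [ 0.4803 -0.3782  0.195 ]
head [ 0.4814 -0.3787  0.037 ]
[[ 0.5636  0.0198  0.055 ]
 [ 0.5604 -0.2432  0.055 ]
 [ 0.396  -0.2431  0.055 ]
 [ 0.4002  0.0221  0.055 ]] [np.float64(0.1634), np.float64(0.263), np.float64(0.1645), np.float64(0.2653)]
grip 0.16387070291161887 0.9583881262211305
peg 0.11457968491251044 1.6300439431366576
stop 0.12169589926842646 2.1465052996058245
(array([[316.71698002,   0.        , 271.83038495],
       [  0.        , 316.71698002, 204.37003774],
       [  0.        ,   0.        ,   1.        ]]), array([-0.05225351,  0.        ,  0.        ,  0.        ,  0.        ]), array([[ 0.45068334, -0.85388894, -0.26030406,  0.34394125],
       [-0.89268151, -0.43176966, -0.12920791, -0.49905751],
       [-0.00206219,  0.29060047, -0.95684226,  0.38399191],
       [ 0.        ,  0.        ,  0.        ,  1.        ]]))
```

```bash
python3 -m handwheel '[[3.5,2.6,0.5,0,0],[3.5,2.6,0.5,0,0],[3.5,2.6,0.5,0,0],[0,0,0,0,0],[0,0,0,0,0]]' 60; python3 - <<'E'
from h import *
c=cam("wrist");snap("wrist","w1"); print(w2px("wrist",[[.4803,-.3782,.195],[.5244,-.0415,.08]],c))
E
```

```text
t: 0.72
tool_pos: [0.3748, -0.4579, 0.4192]
orientation: [-3.056, -0.727, 0.001]
force: [0.9, 0.3, -0.4]
opening: 0.0928
gripper_force: 0.0
[[ 230.7329277    24.57845943]
 [ -61.37933193 -147.61136114]]
```

View pics/w1.png

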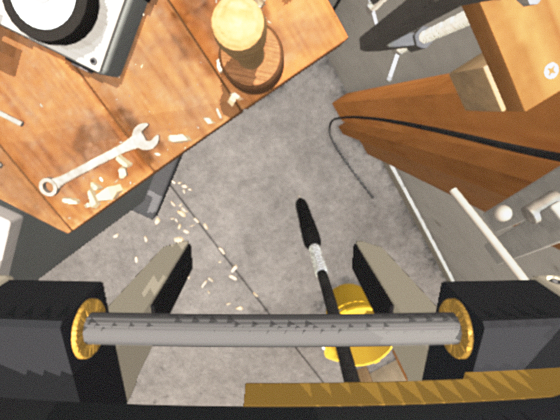

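The wrist view shows the mallet's handle top centred at (239,24), against (231,25) predicted.

```bash
python3 - <<'E'
from h import *
print(px2w("wrist",(239,24),.195),px2w("wrist",(252,60),.075))
R=cv2.Rodrigues(readout.read_state()["orientation"])[0];print(R.round(3))
E
python3 -m handwheel '[[3.5,2.6,0,0,0],[3.5,2.6,0,0,0],[3.5,2.6,0,0,0],[0,0,0,0,0],[0,0,0,0,0]]'
```

```text
[ 0.48239983 -0.38281957  0.195     ] [ 0.47951854 -0.38449484  0.075     ]
[[ 0.893  0.45  -0.001]
 [ 0.45  -0.893  0.   ]
 [-0.001 -0.001 -1.   ]]
t: 1.4
tool_pos: [0.4792, -0.3807, 0.4193]
orientation: [-3.056, -0.725, 0.001]
force: [-0.5, -0.5, -0.6]
opening: 0.0931
gripper_force: 0.0
```

```bash
python3 -m handwheel '[[0.2,0,-4,0,0],[0,0,-4,0,0],[0,0,-2.9,0,0],[0,0,0,0,0],[0,0,0,0,0.8],[0,0,0,0,0.8],[0,0,0,0,0.8],[0,0,0,0,0.8],[0,0,0,0,0.8],[0,0,0,0,0.8]]' 60;python3 -m handwheel '[[0,0,0,0,0.8],[0,0,0,0,0.8],[0,0,0,0,0.8]]'
```

```text
t: 2.65
tool_pos: [0.4821, -0.3797, 0.3107]
orientation: [-3.056, -0.727, 0.0]
force: [0.1, 0.2, 0.8]
opening: 0.0377
gripper_force: 0.0
t: 3.02
tool_pos: [0.4821, -0.3798, 0.3107]
orientation: [3.056, 0.727, 0.0]
force: [-0.7, -0.9, -0.4]
opening: 0.0335
gripper_force: 60.0
```

```bash
python3 -m handwheel '[[0,0,3,0,0.8],[0,0,4,0,0.8],[0,0,4,0,0.8],[0,0,2,0,0.8],[0,5,0,0,0.8],[0,5,0,0,0.8],[0,5,0,0,0.8],[0,5,0,0,0.8],[0,0,0,0,0.8],[0,0,0,0,0.8]]';  python3 - <<'E'
from h import *
c=cam("wrist");snap("wrist","w2"); print(w2px("wrist",[[.5244,-.0415,.077],[.5244,-.0415,.055]],c))
E
```

```text
t: 4.28
tool_pos: [0.482, -0.1798, 0.4399]
orientation: [-3.056, -0.728, 0.002]
force: [0.8, 0.0, -3.8]
opening: 0.0334
gripper_force: 60.0
[[170.52934424  90.93879303]
 [176.67239705  91.95163401]]
```

View pics/w2.png

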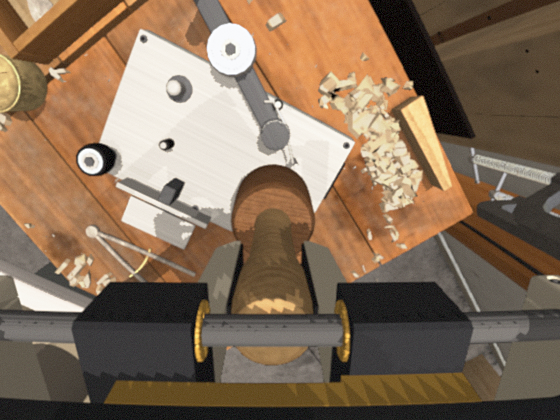

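The wrist view shows the mallet hanging straight in the grip. The peg top is at about (175,84) with its collar around (180,90), and the small dark inner stop is at (166,144).

```bash
python3 - <<'E'
from h import *
print(px2w("wrist",(175,84),.077),px2w("wrist",(180,90),.055),px2w("wrist",(166,144),.075))
E
```

```text
[ 0.5329297 -0.0436486  0.077    ] [ 0.52808829 -0.04458644  0.055     ] [ 0.47120876 -0.05755659  0.075     ]
```

```bash
python3 -m handwheel '[[1.2,3.5,0,0,0.8],[1.2,3.5,0,0,0.8],[1.2,3.5,0,0,0.8],[1.0,3.2,0,0,0.8],[0,0,0,0,0.8],[0,0,-2,0,0.8],[0,0,-2.2,0,0.8],[0,0,0,0,0.8]]'; python3 -m handwheel '[[0,0,-0.5,0,0.8],[0,0,-0.5,0,0.8],[0,0,-0.5,0,0.8],[0,0,-0.5,0,0.8],[0,0,0,0,0.8]]'
```

```text
t: 5.32
tool_pos: [0.5269, -0.044, 0.395]
orientation: [-3.055, -0.723, 0.009]
force: [-0.9, -0.2, -4.3]
opening: 0.0332
gripper_force: 60.0
t: 5.95
tool_pos: [0.5286, -0.0429, 0.3807]
orientation: [3.055, 0.726, 0.005]
force: [-0.4, -0.7, 4.2]
opening: 0.0335
gripper_force: 60.0
```

```bash
python3 -m handwheel '[[0,0,-0.4,0,0.8],[0,0,-0.4,0,0.8],[0,0,-0.4,0,0.8],[0,0,0,0,0.8],[0,0,0,0,0.8]]'; python3 -m handwheel '[[0,0,-0.3,0,0.8],[0,0,0,0,0.8]]';python3 -m handwheel '[[0,0,-0.3,0,0.8],[0,0,0,0,0.8]]'
```

```text
t: 6.58
tool_pos: [0.5286, -0.0429, 0.3685]
orientation: [3.055, 0.726, 0.005]
force: [-0.4, 0.5, 6.6]
opening: 0.0328
gripper_force: 60.0
t: 6.82
tool_pos: [0.5289, -0.0428, 0.3667]
orientation: [3.055, 0.726, 0.007]
force: [-0.8, 1.4, 11.0]
opening: 0.0333
gripper_force: 60.0
t: 7.08
tool_pos: [0.5298, -0.0427, 0.3665]
orientation: [3.053, 0.726, 0.014]
force: [-1.9, 1.7, 24.1]
opening: 0.033
gripper_force: 60.0
```

The peg has bottomed out: the mallet face is at about 0.056 m and the force is rising sharply. I'll carry the mallet back.

```bash
python3 -m handwheel '[[0,0,2,0,0.8],[0,0,3,0,0.8],[0,0,3,0,0.8],[-1.2,-3.5,0,0,0.8],[-1.2,-3.5,0,0,0.8],[-1.2,-3.5,0,0,0.8],[-1.0,-3.2,0,0,0.8],[0,-5,0,0,0.8],[0,-5,0,0,0.8],[0,-5,0,0,0.8]]'; python3 -m handwheel '[[0,-5,0,0,0.8],[0,0,0,0,0.8],[0,0,-4,0,0.8],[0,0,-4,0,0.8],[0,0,-3,0,0.8],[0,0,-1,0,0.8],[0,0,0,0,0.8],[0,0,0,0,0.8]]'; python3 - <<'E'
from h import *
s=readout.read_state();print(s["tool_pos"],s["force"]);snap("wrist","w3")
E
```

```text
t: 8.32
tool_pos: [0.4817, -0.3313, 0.4406]
orientation: [-3.056, -0.727, 0.001]
force: [-0.0, 0.8, -3.5]
opening: 0.0333
gripper_force: 60.0
t: 9.32
tool_pos: [0.4826, -0.3801, 0.3228]
orientation: [3.054, 0.726, 0.003]
force: [0.3, -0.6, -3.2]
opening: 0.0336
gripper_force: 60.0
[ 0.48261175 -0.38009504  0.32282947] [ 0.31777224 -0.603655   -3.24862138]
```

View pics/w3.png

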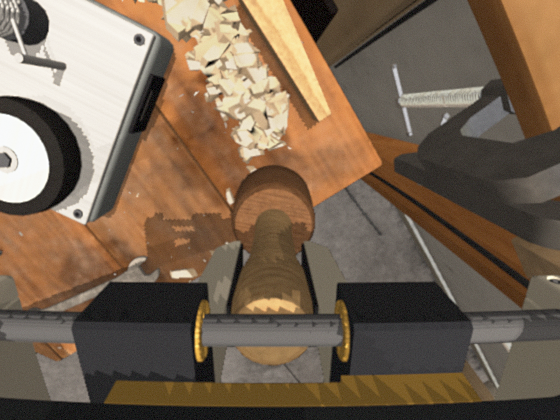

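The mallet sits in the grip exactly as before (head at (273,208), unchanged), about 12 mm above the bench.

```bash
python3 -m handwheel '[[0,0,-0.5,0,0.8],[0,0,-0.4,0,0.8],[0,0,-0.2,0,0.8],[0,0,0,0,0.8],[0,0,0,0,0.8]]';python3 -m handwheel '[[0,0,-0.1,0,0.8],[0,0,0,0,0.8],[0,0,0,0,0.8]]'
```

```text
t: 10.0
tool_pos: [0.4823, -0.3801, 0.3111]
orientation: [3.055, 0.726, 0.002]
force: [-1.6, 1.1, 5.7]
opening: 0.0334
gripper_force: 60.0
t: 10.38
tool_pos: [0.4824, -0.3802, 0.3111]
orientation: [3.054, 0.726, 0.002]
force: [-3.2, 1.4, 10.2]
opening: 0.0333
gripper_force: 60.0
```

```bash
python3 -m handwheel '[[0,0,0.1,0,0.8],[0,0,0,0,0.5],[0,0,0,0,0.2],[0,0,0,0,0],[0,0,0,0,0],[0,0,0,0,0],[0,0,0,0,0],[0,0,0,0,0]]' 60;python3 -m handwheel '[[0,0,2,0,0],[0,0,4,0,0],[0,0,5,0,0],[0,0,1,0,0],[0,3,0,0,0],[0,5,0,0,0],[0,5,0,0,0],[0,5,0,0,0],[0,0,0,0,0],[0,0,0,0,0]]'; python3 - <<'E'
from h import *
snap("wrist","w4");c=cam("wrist")
print(c[2].round(4), w2px("wrist",[[.6254,-.0217,.15],[.528,-.043,.056]],c))
E
```

```text
t: 11.38
tool_pos: [0.482, -0.3798, 0.3097]
orientation: [3.056, 0.727, -0.0]
force: [-0.2, 0.2, 0.2]
opening: 0.0922
gripper_force: 0.0
t: 12.62
tool_pos: [0.482, -0.1999, 0.4301]
orientation: [3.055, 0.727, 0.0]
force: [-0.5, -0.3, -0.4]
opening: 0.0928
gripper_force: 0.0
[[ 4.504e-01 -8.543e-01 -2.596e-01  5.560e-01]
 [-8.928e-01 -4.309e-01 -1.311e-01 -1.640e-01]
 [ 1.000e-04  2.909e-01 -9.568e-01  4.101e-01]
 [ 0.000e+00  0.000e+00  0.000e+00  1.000e+00]] [[136.76432323 -72.29910432]
 [157.8678467   80.45682026]]
```

View pics/w4.png

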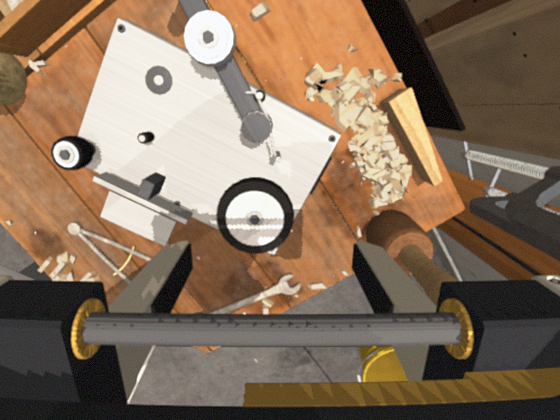

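The wrist view shows the peg flush at (159,80), the mallet standing at (400,240), and the tension-arm wheel at (208,38). I'll move on to look at the grip.

```bash
python3 -m handwheel '[[3,4.5,0,0,0],[3,4.5,0,0,0],[3,4.5,0,0,0],[0,0,0,0,0],[0,0,0,0,0]]'; python3 - <<'E'
from h import *
snap("wrist","w5");c=cam("wrist")
print(readout.read_state()["q"],w2px("wrist",[[.6254,-.0217,.15],[.6254,-.0217,.093],[.528,-.043,.056]],c))
E
```

```text
t: 13.3
tool_pos: [0.5721, -0.0659, 0.4293]
orientation: [3.057, 0.725, -0.002]
force: [0.4, -0.2, -0.5]
opening: 0.0927
gripper_force: 0.0
[-2.04219591e-01  5.60228420e-02  1.52239599e+00 -5.55412199e-04
  1.56382757e+00  9.01325735e-01] [[251.3165704  127.33828227]
 [254.9850155  123.9490368 ]
 [236.72371011 207.22653254]]
```

View pics/w5.png

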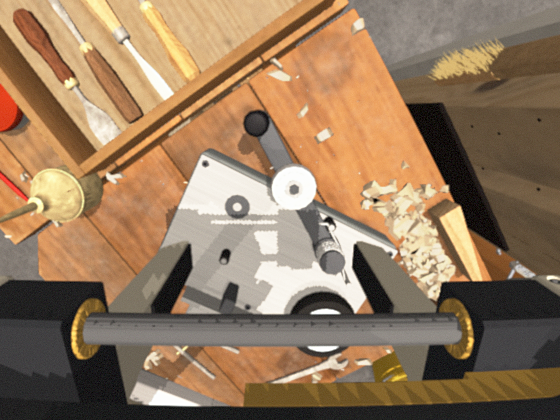

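The wrist view shows the grip top at (256,122), the pivot cap at (331,261), the peg at (236,207) and the oil can's base at about (78,192), with its spout to the left.

```bash
python3 - <<'E'
from h import *
g=px2w("wrist",(256,122),.15);p=px2w("wrist",(331,261),.085);print("grip",g,"piv",p,np.linalg.norm((g-p)[:2]))
print("can",px2w("wrist",(82,190),.03),px2w("top",(228,254),.06),"spout",px2w("wrist",(3,220),.15),"tip top",px2w("top",(220,248),.15))
p=(p+[.5312,-.1558,0])/2; p=p[:2]
g0=(g[:2]+[.6254,-.0217])/2; a=np.arctan2(*(g0-p)[::-1]); print(p,g0,a)
for t in np.linspace(0,1.047,9): print((p+.165*np.array([np.cos(a+t),np.sin(a+t)])).round(4))
E
```

```text
grip [ 0.63082473 -0.02322922  0.15      ] piv [ 0.52759722 -0.16455069  0.085     ] 0.1750076495076498
can [0.45189751 0.14055093 0.03      ] [0.42851764 0.15645508 0.06      ] spout [0.45225534 0.14607975 0.15      ] tip top [0.44873388 0.16876989 0.15      ]
[ 0.52939861 -0.16017535] [ 0.62811237 -0.02246461] 0.9488709996533116
[ 0.6255 -0.0261]
[ 0.6072 -0.0147]
[ 0.5876 -0.0058]
[5.669e-01 5.000e-04]
[0.5456 0.004 ]
[0.524  0.0047]
[0.5026 0.0026]
[ 0.4816 -0.0023]
[ 0.4614 -0.0099]
```

```bash
python3 -m handwheel '[[2.7,2.1,0,0,0],[2.8,2.2,0,0,0],[0,0,0,0,0],[0,0,-4.5,0,0],[0,0,-4.5,0,0],[0,0,-3.8,0,0],[0,0,0,0,0],[0,0,0,0,0.85],[0,0,0,0,0.85],[0,0,0,0,0.85]]' 60;python3 -m handwheel '[[0,0,0,0,0.9],[0,0,0,0,0.9],[0,0,0,0,0.9],[0,0,0,0,0.9],[0,0,0,0,0.9],[0,0,0,0,0.9]]'
```

```text
t: 14.6
tool_pos: [0.6276, -0.0219, 0.3038]
orientation: [3.055, 0.726, 0.004]
force: [0.1, 0.8, 0.5]
opening: 0.0677
gripper_force: 0.0
t: 15.35
tool_pos: [0.6271, -0.0225, 0.3016]
orientation: [3.055, 0.725, 0.0]
force: [1.3, -5.5, -2.0]
opening: 0.0208
gripper_force: 60.0
```

```bash
python3 -m handwheel '[[-0.9,0.6,0,0.065,0.9],[-0.9,0.55,0,0.065,0.9],[-1,0.45,0,0.065,0.9],[-1,0.45,0,0.065,0.9],[-1,0.3,0,0.065,0.9],[-1.05,0.3,0,0.065,0.9],[-1.05,0.2,0,0.065,0.9],[-1.05,0.15,0,0.065,0.9],[0,0,0,0,0.9],[0,0,0,0,0.9]]'
```

```text
t: 16.6
tool_pos: [0.5478, 0.0068, 0.3016]
orientation: [2.765, 1.485, 0.0]
force: [5.3, -9.5, -5.7]
opening: 0.0215
gripper_force: 60.0
```

```bash
python3 -m handwheel '[[-1.05,-0.1,0,0.065,0.9],[-1.05,0,0,0.065,0.9],[-1.05,-0.1,0,0.065,0.9],[-1.05,-0.15,0,0.065,0.9],[-1.05,-0.25,0,0.065,0.9],[0,0,0,0,0.9],[0,0,0,0,0.9]]';python3 -m handwheel '[[-1.05,-0.3,0,0.065,0.9],[-1,-0.4,0,0.065,0.9],[0,0,0,0,0.9],[0,0,0,0,0.9]]'
```

```text
t: 17.48
tool_pos: [0.4954, 0.0026, 0.3017]
orientation: [2.49, 1.915, 0.004]
force: [6.2, 1.6, -6.4]
opening: 0.0213
gripper_force: 60.0
t: 17.98
tool_pos: [0.4749, -0.0039, 0.3017]
orientation: [-2.36, -2.073, -0.005]
force: [6.0, 6.5, -5.1]
opening: 0.0211
gripper_force: 60.0
```

```bash
python3 -m handwheel '[[-0.9,-0.35,0,0.06,0.9],[0,0,0,0,0.9],[0,0,0,0,0.9]]';python3 -m handwheel '[[-0.5,-0.2,0,0.03,0.9],[0,0,0,0,0.9],[0,0,0,0,0.9]]';python3 -m handwheel '[[-0.3,-0.15,0,0.02,0.9],[0,0,0,0,0.9],[0,0,0,0,0.9]]'
```

```text
t: 18.35
tool_pos: [0.4659, -0.0075, 0.3017]
orientation: [-2.297, -2.143, -0.005]
force: [6.8, 4.5, -5.8]
opening: 0.0213
gripper_force: 60.0
t: 18.73
tool_pos: [0.4621, -0.0091, 0.3018]
orientation: [2.263, 2.176, 0.011]
force: [19.4, 8.1, -14.6]
opening: 0.0213
gripper_force: 60.0
t: 19.1
tool_pos: [0.4606, -0.01, 0.3019]
orientation: [2.238, 2.197, 0.019]
force: [36.6, 12.8, -27.9]
opening: 0.021
gripper_force: 60.0
```

The force rises steeply against the inner stop at x≈0.462, as predicted. I'll ease off a little and check.

```bash
python3 -m handwheel '[[0.2,0.1,0,0,0.9],[0,0,0,0,0.9],[0,0,0,0,0.9],[0,0,0,0,0.9]]'; python3 - <<'E'
from h import *
a=snap("top","t2")[165:285,255:440]; cv2.imwrite("pics/c2.png",cv2.resize(a[:,:,::-1],None,fx=4.2,fy=4.2,interpolation=cv2.INTER_CUBIC))
from scipy.optimize import least_squares as L
Q=np.array([[.6271,-.0225],[.5478,.0068],[.4954,.0026],[.4749,-.0039],[.4659,-.0075],[.462,-.0091]])
p=L(lambda p:np.hypot(*(Q-p).T)-.165,[.53,-.16]).x; print(p,np.unwrap(np.arctan2(*(Q-p).T[::-1])))
E
```

```text
t: 19.6
tool_pos: [0.4617, -0.0096, 0.3018]
orientation: [2.24, 2.198, 0.013]
force: [25.8, 6.9, -20.1]
opening: 0.0212
gripper_force: 60.0
[ 0.53330879 -0.15798268] [0.96527408 1.48308063 1.80262224 1.9331342  1.99194454 2.01747036]
```

View pics/c2.png

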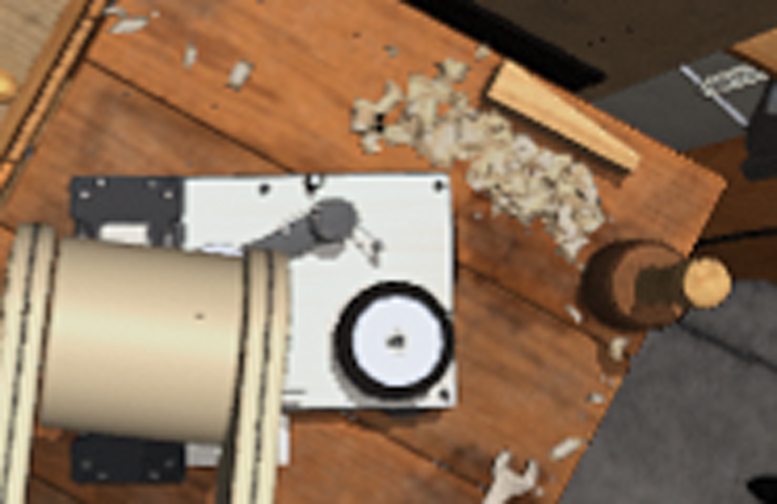

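The arm has swept about 1.05 rad and is against its stop. The mallet stands upright where it was, with its handle top at (707,282), and is not touching the arm.

```bash
python3 -c "
from plant import job;print(job.close_job())"
```

```text
the job is handed in; nothing more can be done
None
```

I drove the limit peg down flush with the mallet, stood the mallet back upright on the bench, and handed the job in at about 20 s, still holding the tension arm against its inner stop (about 1.05 rad by my measurement); no verdict came back.

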